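Sort the table candles and start the charger

TASK

Clear the collected battery candles off the dark mat: put every candle with a red sticker on its top into the red reject bin, and stand the others upright on the floor of the charging rows, short ones in the blue row and tall ones in the yellow row. Only when all of them are put away, switch the charger on by pushing its lever fully over away from you. Leave the glass and the table card alone.

Things in the scene. Friction and masses are not known exactly. Their poses are not given: they have to be found in the camera images.
- candle_1: SHORT battery table candle with a plain ivory top (no sticker): sound. Upright ivory plastic cylinder 44 mm in diameter, 50 mm high, with a 12 mm black foot and a small 10 mm amber flame tip on the top centre; 0.12 kg, weighted at the foot. Origin: centre of its underside, z up along its axis. May be absent in a run.
- candle_2: SHORT battery table candle with a plain ivory top (no sticker): sound. Upright ivory plastic cylinder 44 mm in diameter, 50 mm high, with a 12 mm black foot and a small 10 mm amber flame tip on the top centre; 0.12 kg, weighted at the foot. Origin: centre of its underside, z up along its axis. May be absent in a run.
- candle_3: SHORT battery table candle with a plain ivory top (no sticker): sound. Upright ivory plastic cylinder 44 mm in diameter, 50 mm high, with a 12 mm black foot and a small 10 mm amber flame tip on the top centre; 0.12 kg, weighted at the foot. Origin: centre of its underside, z up along its axis. May be absent in a run.
- candle_4: TALL battery table candle with a plain ivory top (no sticker): sound. Upright ivory plastic cylinder 44 mm in diameter, 78 mm high, with a 12 mm black foot and a small 10 mm amber flame tip on the top centre; 0.12 kg, weighted at the foot. Origin: centre of its underside, z up along its axis. May be absent in a run.
- candle_5: TALL battery table candle with a plain ivory top (no sticker): sound. Upright ivory plastic cylinder 44 mm in diameter, 78 mm high, with a 12 mm black foot and a small 10 mm amber flame tip on the top centre; 0.12 kg, weighted at the foot. Origin: centre of its underside, z up along its axis. May be absent in a run.
- candle_6: TALL battery table candle with a plain ivory top (no sticker): sound. Upright ivory plastic cylinder 44 mm in diameter, 78 mm high, with a 12 mm black foot and a small 10 mm amber flame tip on the top centre; 0.12 kg, weighted at the foot. Origin: centre of its underside, z up along its axis. May be absent in a run.
- candle_7: SHORT battery table candle with a red round sticker, 39 mm across, on its top: a REJECT. Upright ivory plastic cylinder 44 mm in diameter, 50 mm high, with a 12 mm black foot and a small 10 mm amber flame tip on the top centre; 0.12 kg, weighted at the foot. Origin: centre of its underside, z up along its axis. May be absent in a run.
- candle_8: TALL battery table candle with a red round sticker, 39 mm across, on its top: a REJECT. Upright ivory plastic cylinder 44 mm in diameter, 78 mm high, with a 12 mm black foot and a small 10 mm amber flame tip on the top centre; 0.12 kg, weighted at the foot. Origin: centre of its underside, z up along its axis. May be absent in a run.
- candle_9: SHORT battery table candle with a red round sticker, 39 mm across, on its top: a REJECT. Upright ivory plastic cylinder 44 mm in diameter, 50 mm high, with a 12 mm black foot and a small 10 mm amber flame tip on the top centre; 0.12 kg, weighted at the foot. Origin: centre of its underside, z up along its axis. May be absent in a run.
- row_blue_floor (a point): Blue charging row for SHORT candles: trough 56 mm wide inside (its x), 214 mm long (its y), blue rims 8 mm high and 6 mm thick, copper discs on the centreline at y = -66, 0, 66 mm. Takes up to three candles side by side. Point: centre of its floor, 18 mm above the table, z up. The rows lie parallel, 120 mm apart; which is nearer the robot varies.
- row_yellow_floor (a point): Yellow charging row for TALL candles: trough 56 mm wide inside (its x), 214 mm long (its y), yellow rims 8 mm high and 6 mm thick, copper discs on the centreline at y = -66, 0, 66 mm. Takes up to three candles side by side. Point: centre of its floor, 18 mm above the table, z up. The rows lie parallel, 120 mm apart; which is nearer the robot varies.
- bin: Red open reject bin, fixed, outside 210 mm (its x) by 160 mm (its y) by 70 mm high, walls and floor 5 mm. Origin: centre of its underside.
- switch (a joint): Charger's toggle lever: 0 = off, leaning over towards its own -x (roughly towards the robot); grows as the tip is pushed towards +x; end stop at 1.0 rad = on. Stays where it is left, light to move.
- switch_tip (a point): Tip of the red toggle lever, which is 80 mm long and stands on the left (its +y) end of the charger; it pivots about an axis along the charger's own y (parallel to the rows' y), so the tip swings about 77 mm along the rows' +x direction from off to on, rising about 10 mm midway.
- glass: Bystander: drinking glass 70 mm across, 90 mm high. Origin: centre of its underside.
- card: Bystander: green table card on a black foot, 100 mm wide, 126 mm high. Origin: centre of its underside.

How it is judged:
By the outcome, as a careful person would: the job done as asked, in the order asked, and still so for the second after the job is handed in, with the robot touching nothing.
Of candle_1, candle_2, candle_3, candle_4, candle_5, candle_6 only 5 to 6 are there at a start; the rules pass over those that are not, and their reading is None.
Of candle_7, candle_8, candle_9 only 1 to 2 are there at a start; the rules pass over those that are not, and their reading is None.
At some moment in a run one of candle_1, candle_2, candle_3, candle_4, candle_5, candle_6, candle_7, candle_8, candle_9 may be knocked a few centimetres aside while the robot is not near it.
It also fails if it takes over 210 s, if anything falls off the work surface, if the arm or the gripper's body presses on something with over 40 N, if the wrist force passes 120 N, or if a joint passes its speed limit or range.

ROBOT

A 6-joint arm with a two-finger parallel gripper is mounted at the origin on the work surface. World frame = base frame: x ahead of the robot, y to its left, z up, the work surface at z = 0. Lengths are in mm, angles in rad, forces in N, time in s.
With the tool pointing down it reaches from about 325 to 875 mm from the base axis. Payload 4.4 kg.
Tool frame: the origin (TCP) lies on the centre line of the jaws, within the pads' length; the fingertips stand ahead of it and the grasp point (between the pads) lies 6 mm ahead of it (ctrl.tcp_to_tips is the z of the fingertips in the tool frame, in mm); z points along the fingers, y is the line along which they close (so a half turn about z gives the same grasp; the last joint's range is limited). The gripper opens to 85 mm and grips with 20 to 120 N. Pads are 22 mm wide; open, the fingers measure 114 mm over their backs; the gripper's body (76 mm by 85 mm) begins 54 mm behind the grasp point. The pads swing forward as they close: fully open they stand 13 mm farther back than shut.
Start: joints at [1.131, 0.207, 1.542, -0, 1.393, -0.15], TCP at [164.322, 551.022, 256.282] pointing down, gripper open.
Joint ranges: [-2.73, 2.73], [-0.86, 2.22], [0.23, 2.46], [-1.11, 4.25], [0.08, 2.63], [-2.82, 2.82]. Speed limits (rad/s): [2.79, 2.79, 3.14, 3.14, 3.14, 3.14].

INTERFACE

Orientations are given as a 3x3 rotation matrix whose columns are the frame's x, y, z axes.
In Python, from plant import ctrl, sensors, optics gives the robot as it stands. Calls block until the motion is done:
- ctrl.move_ptp(position, orientation): joint-space move of the TCP to a pose.
- ctrl.move_l(position, rot=None, vel=150, threshold=None): straight line of the TCP; rot=None keeps the orientation; vel is the mean speed in mm/s. With threshold (N) it stops when the force on the tool has changed by that much, and returns True; else False.
- ctrl.set_joints(angles): joint-space move.
- ctrl.gripper_to(opening, force=None): finger opening in mm; force is the grip in N (None keeps the last); returns when the fingers have stopped.
- ctrl.hold(seconds).
- ctrl.solve_ik(position, orientation): joint angles nearest the present ones, or None.
- sensors.read_state(): the state.
- optics.grab_frame(name): name is "side" or "top"; returns (picture, depth): 400x640x3 uint8, red, green, blue; 400x640 float32, mm along the optical axis (not along the pixel's ray), 0 where there is no reading.
- optics.camera_params(name): a dict with "mtx" (3x3 intrinsics, pixels), "R" (3x3) and "t" (3): a world point X has camera coordinates R X + t. Camera axes: x right, y down, z forward; pixel columns grow to the right and rows downward; lengths in mm; the calibration is good to about 2 mm. A picture is of the moment at which its call begins. camera_params takes no time and is no camera call.
A pose or a line that the arm cannot do raises ctrl.MotionError and nothing moves.
- ctrl.finish_job(): hands the job in; it is judged then, once.
The state is a dict: "t": time; "q": joint angles; "qvel": joint speeds; "tau": joint torques, N m; "eef_pos": TCP position; "eef_rot": TCP orientation; "force": force on the tool from outside, world axes, zero at the start; "wrist_torque": the same for the moment, N m; "grip_width": finger opening in mm; "grasp_force": force on a finger pad.
Only numpy, scipy, OpenCV 4.12 (cv2) and the standard library are available. Lean on these libraries where they do the work, as an engineer would, in place of code of your own. Each camera call takes 0.05 s, during which the arm holds its last target. There are 200 camera calls.

## Working session

There is one attempt and no reset: what is moved stays moved. The work goes in short steps, each a Python script; the robot and the scene stay as the last script left them, time stands still between calls to the robot, and variables do not carry over. Pictures are saved under pics/ and viewed, at most 14 in all, crops included, and the job is handed in when it is done.

```bash
mkdir -p pics; ls; python3 - <<'E'
from plant import ctrl,sensors,optics
import cv2,numpy as np
for n in("top","side"):
    p,d=optics.grab_frame(n); cv2.imwrite(f"pics/{n}0.png",p[:,:,::-1]); np.save(f"pics/{n}0.npy",d)
    c=optics.camera_params(n); print(n,c["mtx"].round(1).tolist(),c["R"].round(3).tolist(),c["t"].round(1).tolist())
s=sensors.read_state();print(s["t"],s["eef_rot"],ctrl.tcp_to_tips)
E
```

```text
pics
top [[413.8, 0.0, 324.9], [0.0, 413.8, 202.9], [0.0, 0.0, 1.0]] [[-0.008, -1.0, 0.025], [-0.993, 0.005, -0.12], [0.119, -0.026, -0.993]] [-4.9, 626.1, 1244.3]
side [[420.0, 0.0, 316.8], [0.0, 420.0, 195.6], [0.0, 0.0, 1.0]] [[0.978, -0.209, 0.01], [-0.136, -0.674, -0.726], [0.159, 0.708, -0.688]] [-571.4, 172.5, 1157.8]
0.1 [[-9.58311684e-01  2.85723480e-01 -8.99250370e-04]
 [ 2.85724734e-01  9.58309737e-01 -1.95576731e-03]
 [ 3.02951744e-04 -2.13117274e-03 -9.99997683e-01]] 25.0
```

View pics/top0.png

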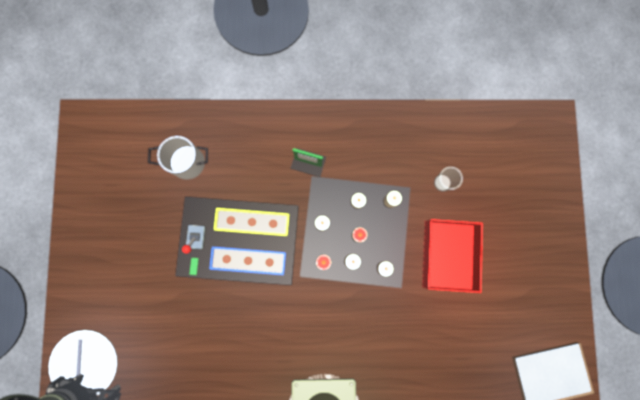

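View pics/side0.png

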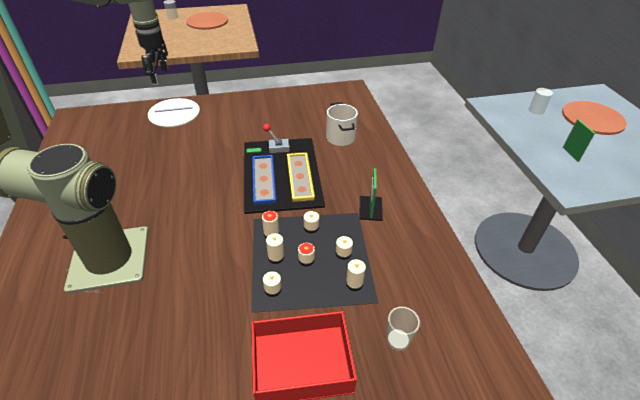

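```bash
cat > h.py <<'E'
from plant import ctrl,sensors,optics
import cv2,numpy as np
def world(n,d):
    c=optics.camera_params(n);v,u=np.indices(d.shape)
    P=np.stack([(u-c["mtx"][0,2])/c["mtx"][0,0]*d,(v-c["mtx"][1,2])/c["mtx"][1,1]*d,d],-1)
    return (P-c["t"])@c["R"]
def onplane(n,u,v,z):
    c=optics.camera_params(n);r=np.linalg.inv(c["mtx"])@[u,v,1]@c["R"];C=-c["R"].T@c["t"]
    return C+r*(z-C[2])/r[2]
def look(name=None):
    p,d=optics.grab_frame("top")
    if name: cv2.imwrite(f"pics/{name}.png",p[:,:,::-1])
    return p,d,world("top",d)
def blobs(mask,amin=25):
    n,l,s,c=cv2.connectedComponentsWithStats(mask.astype(np.uint8),connectivity=4)
    return [(l==i,c[i],s[i,4]) for i in range(1,n) if s[i,4]>=amin]
def candles(p,W,box=(300,700,-230,110)):
    """list of x,y,top z,red"""
    hsv=cv2.cvtColor(p,cv2.COLOR_RGB2HSV);x,y,z=W[...,0],W[...,1],W[...,2]
    out=[]
    for m,c,a in blobs((z>38)&(z<100)&(x>box[0])&(x<box[1])&(y>box[2])&(y<box[3])):
        top=np.percentile(z[m],60); t=m&(abs(z-top)<9)
        u,v=np.argwhere(t).mean(0)[::-1]
        X=onplane("top",u,v,top)
        red=((hsv[...,1]>130)&((hsv[...,0]<8)|(hsv[...,0]>172))&m).sum()
        out.append((X[0],X[1],top,int(red),int(a)))
    return out
E
python3 - <<'E'
from h import *
p,d,W=look()
for c in candles(p,W): print(np.round(c,1))
hsv=cv2.cvtColor(p,cv2.COLOR_RGB2HSV);H,S,V=hsv[...,0],hsv[...,1],hsv[...,2]
for n,lo,hi in(("yellow",24,34),("blue",100,125)):
    for m,c,a in blobs((H>=lo)&(H<=hi)&(S>140)&(V>100),60):
        pts=np.array([onplane("top",u,v,26)[:2] for v,u in np.argwhere(m)],np.float32)
        print(n,a,c.round(),cv2.minAreaRect(pts),W[m][:,2].mean().round(1))
for m,c,a in blobs(((H<8)|(H>172))&(S>180)&(V>90),15):
    q=W[m];print("red",a,c.round(1),np.median(q,0).round(1),q.min(0).round(),q.max(0).round())
    if a>500:
        for z in(70,):
            pts=np.array([onplane("top",u,v,z)[:2] for v,u in np.argwhere(m)],np.float32);print(cv2.minAreaRect(pts))
sub=W[200:285,180:300]; print("lever high", [ (r.round(),) for r in W[225:265:3,183:205:3].reshape(-1,3) if r[2]>30])
E
```

```text
[ 636.8 -212.3   76.8    0.   174. ]
[ 634.5 -109.6   48.4    0.   160. ]
[565.3   2.3  48.6   0.  157. ]
[ 528.6 -112.    49.3   62.   170. ]
[447.    0.   77.4  54.  171. ]
[448.  -86.9  76.6   0.  183. ]
[ 425.6 -188.4   49.1    0.   170. ]
red 1030 [468.3 254.5] [ 468.4 -468.7   40.7] [ 347. -513.   -5.] [ 569.   24. 1310.]
((461.75140380859375, -399.0672607421875), (158.56671142578125, 210.6860809326172), 86.93913269042969)
red 24 [429.4 244.9] [ 495.  -320.9   68.5] [ 470. -324.   61.] [ 511. -318.   73.]
red 35 [185.9 248.9] [486.3 390.4 112.9] [478. 382. 106.] [495. 399. 118.]
red 21 [428.4 270.8] [ 416.2 -315.2   68. ] [ 399. -318.   63.] [ 434. -312.   73.]
lever high [(array([560., 408.,  34.]),), (array([560., 399.,  34.]),), (array([560., 390.,  32.]),), (array([560., 381.,  33.]),), (array([551., 406.,  39.]),), (array([551., 397.,  40.]),), (array([551., 380.,  35.]),), (array([551., 371.,  36.]),), (array([551., 363.,  30.]),), (array([542., 408.,  33.]),), (array([542., 398.,  36.]),), (array([541., 388.,  39.]),), (array([542., 380.,  34.]),), (array([541., 370.,  3
[... 267 characters left out ...]
  46.]),), (array([523., 370.,  34.]),), (array([515., 416.,  32.]),), (array([514., 407.,  31.]),), (array([513., 388.,  67.]),), (array([514., 387.,  39.]),), (array([514., 377.,  40.]),), (array([514., 371.,  32.]),), (array([505., 416.,  32.]),), (array([504., 392.,  82.]),), (array([505., 397.,  35.]),), (array([505., 389.,  31.]),), (array([505., 379.,  36.]),), (array([505., 371.,  31.]),), (array([495., 399., 113.]),), (array([495., 390., 114.]),), (array([495., 384., 108.]),), (array([496., 396.,  38.]),), (array([496., 388.,  35.]),), (array([496., 379.,  34.]),), (array([486., 399., 113.]),), (array([486., 390., 116.]),), (array([486., 383., 109.]),), (array([478., 392., 106.]),)]
```

```bash
python3 - <<'E'
from h import *
p,d,W=look()
hsv=cv2.cvtColor(p,cv2.COLOR_RGB2HSV);H,S,V=hsv[...,0],hsv[...,1],hsv[...,2]
box=np.zeros(H.shape,bool);box[200:285,205:296]=1
for n,lo,hi in(("yellow",20,36),("blue",100,130)):
    m=box&(H>=lo)&(H<=hi)&(S>110)&(V>60)
    pts=np.array([onplane("top",u,v,26)[:2] for v,u in np.argwhere(m)],np.float32)
    print(n,m.sum(),cv2.minAreaRect(pts))
for m,c,a in blobs(box&((H<18)|(H>172))&(S>70)&(V>110),12): print("disc",a,c.round(1),onplane("top",*c,18).round(1))
E
```

```text
yellow 309 ((570.7789916992188, 220.15000915527344), (229.66397094726562, 72.96864318847656), 84.86466979980469)
blue 109 ((450.9742431640625, 230.49066162109375), (226.9051513671875, 69.29618835449219), 84.78460693359375)
disc 153 [274.  201.1] [634.7 150.4  18. ]
disc 52 [230.4 219.8] [576.9 285.5  18. ]
disc 51 [251.5 221.6] [570.8 219.8  18. ]
disc 49 [272.6 223.3] [565.  154.4  18. ]
disc 97 [294.1 268.8] [424.1  87.2  18. ]
disc 52 [226.3 258.7] [456.7 295.6  18. ]
disc 48 [247.6 260.4] [451.2 230.1  18. ]
disc 45 [269. 262.] [445.7 164.5  18. ]
disc 241 [231.3 282.5] [384.6 278.8  18. ]
```

```bash
cat >> h.py <<'E'
ry=np.array([.0905,.9959,0]); rx=np.array([.9959,-.0905,0]); Z=np.array([0,0,-1.])
ROT=np.column_stack([np.cross(rx,Z),rx,Z]); HOME=[1.131,.207,1.542,0,1.393,-.15]
BLUE=np.array([451.2,230.1,18]); YEL=np.array([570.9,219.9,18])
UP=225
def rot():
    s=sensors.read_state(); c=[]
    for R in (ROT,ROT@np.diag([-1,-1,1])):
        q=ctrl.solve_ik([450,0,UP],R)
        if q is not None: c.append((abs(q[5]),R))
    return min(c,key=lambda a:a[0])[1]
def move(c,dest,R):
    """c = detected candle; dest = xyz of the underside when placed"""
    g=45 if c[2]>62 else 33; h=g+6
    ctrl.gripper_to(80)
    ctrl.move_ptp([c[0],c[1],UP],R)
    ctrl.move_l([c[0],c[1],h],vel=130)
    ctrl.gripper_to(30,35); w=sensors.read_state()["grip_width"]
    ctrl.move_l([c[0],c[1],UP],vel=180)
    w2=sensors.read_state()["grip_width"]; print("grip",round(w,1),round(w2,1))
    if w2<40: return False
    x,y,z=dest
    ctrl.move_ptp([x,y,UP],R)
    ctrl.move_l([x,y,z+h+12],vel=150)
    hit=ctrl.move_l([x,y,z+h+.5],vel=25,threshold=4)
    print("hit",hit,"z",round(sensors.read_state()["eef_pos"][2]-h-z,1))
    ctrl.gripper_to(66); ctrl.move_l([x,y,UP],vel=150)
    return True
E
python3 - <<'E'
from h import *
p,d,W=look();R=rot();C=candles(p,W)
c=min(C,key=lambda c:np.hypot(c[0]-565,c[1]-2)); print(np.round(c,1))
print(move(c,BLUE+66*ry,R)); print(sensors.read_state()["t"])
p,d,W=look("a1")
for c in candles(p,W): print(np.round(c,1))
ps,_=optics.grab_frame("side"); cv2.imwrite("pics/a1s.png",ps[:,:,::-1])
E
```

```text
[565.2   2.2  49.1   0.  158. ]
grip 43.3 43.3
hit True z 0.8
True
10.575
[ 636.9 -212.5   76.1    0.   177. ]
[ 634.6 -110.1   48.5    0.   157. ]
[ 528.7 -111.8   49.6   63.   168. ]
[4.471e+02 2.000e-01 7.770e+01 5.300e+01 1.700e+02]
[448.  -87.   76.4   0.  182. ]
[ 425.6 -188.2   49.     0.   171. ]
```

View pics/a1s.png

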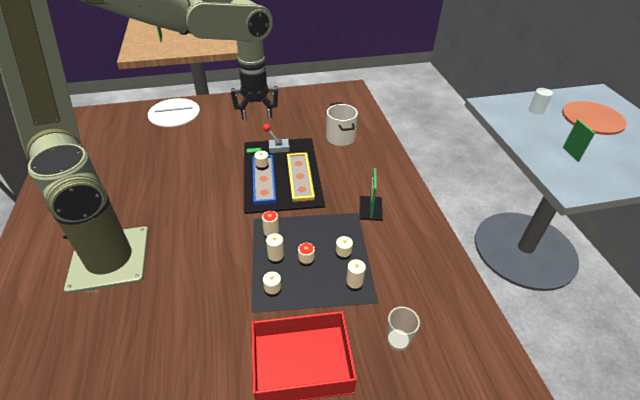

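The first short candle stands in the blue row at about (262,158), and the six others are undisturbed. Next I'll move the rest, looking again before each pick.

```bash
python3 - <<'E'
from h import *
R=rot(); BIN=np.array([462,-399,5.])
bx=[np.array([42,0,0]),np.array([-42,0,0])]
slots={"b":[BLUE,BLUE-66*ry],"y":[YEL+66*ry,YEL-66*ry],"r":[BIN+bx[0],BIN+bx[1]]}
kind=lambda c:"r" if c[3]>20 else("y" if c[2]>62 else "b")
prev=None
for n in range(6,0,-1):
    for k in range(2):
        p,d,W=look(); C=[c for c in candles(p,W) if c[4]>110]
        if len(C)==n: break
        print("seen",len(C),"of",n); ctrl.move_ptp([400,330,UP+30],R)
    else:
        print("stop",np.round(C,1)); break
    if prev:
        for c in C:
            e=min(np.hypot(c[0]-q[0],c[1]-q[1]) for q in prev)
            if e>5: print("moved",np.round(c,1))
    prev=C
    # near ones to rows first, rejects last
    c=max(C,key=lambda c:(kind(c)!="r",c[1])); k=kind(c); print(k,np.round(c,1))
    if not move(c,slots[k].pop(0),R): print("grip failed"); break
print(sensors.read_state()["t"])
ctrl.move_ptp([300,-330,UP],R)
p,d,W=look("b"); print(np.round(candles(p,W),1)); print(np.round(candles(p,W,(380,640,120,330)),1))
ps,_=optics.grab_frame("side"); cv2.imwrite("pics/bs.png",ps[:,:,::-1])
E
```

```text
y [448.1 -86.8  76.7   0.  183. ]
grip 43.2 43.4
hit True z 0.7
b [ 634.5 -110.    49.     0.   158. ]
grip 43.3 43.1
hit True z 0.8
b [ 425.7 -188.4   49.3    0.   170. ]
grip 43.3 43.5
hit True z 0.6
y [ 636.8 -212.2   76.     0.   175. ]
grip 42.9 43.2
hit True z 0.9
r [4.471e+02 1.000e-01 7.740e+01 5.600e+01 1.710e+02]
grip 43.0 43.3
hit True z 0.7
r [ 528.8 -112.    48.9   67.   167. ]
grip 43.0 43.0
hit True z 0.7
67.1917
[]
[[566.4 244.2  95.7   0.  191. ]
 [563.  151.   94.2   0.  191. ]
 [455.2 294.8  66.4   0.  192. ]
 [449.4 228.8  66.1   0.  187. ]
 [443.5 163.2  66.7   0.  183. ]]
```

```bash
python3 - <<'E'
import cv2
a=cv2.imread("pics/b.png")[190:290,170:490];b=cv2.imread("pics/bs.png")[100:400,230:430]
cv2.imwrite("pics/bc.png",cv2.resize(a,None,fx=2.5,fy=2.5,interpolation=3));cv2.imwrite("pics/bsc.png",cv2.resize(b,None,fx=2,fy=2,interpolation=3))
E
```

```text
(no output)
```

View pics/bc.png

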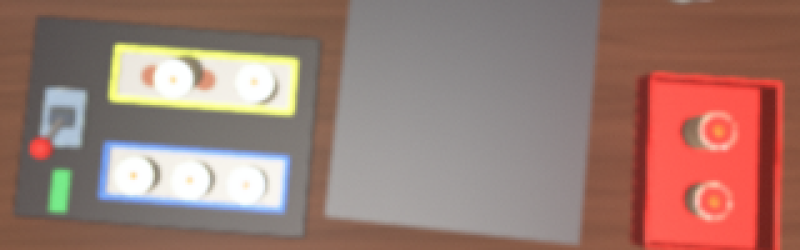

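View pics/bsc.png

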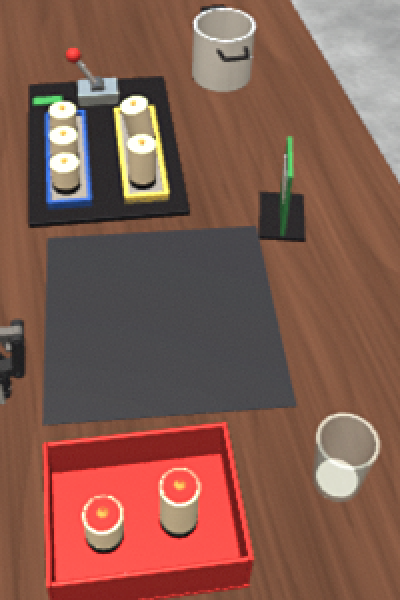

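Both rejects are in the bin, and the blue row and the mat are fine. The left tall candle in the yellow row, at crop pixel (175,78), has been shifted about 42 mm, and its foot shows at its upper right, so I'll check its tilt.

```bash
python3 - <<'E'
from h import *
p,d,W=look(); ps,ds=optics.grab_frame("side"); Ws=world("side",ds)
for n,Q in(("top",W),("side",Ws)):
  for a,b in(((566,244)),(563,151)):
    m=(abs(Q[...,0]-a)<40)&(abs(Q[...,1]-b)<38)&(Q[...,2]>30)
    q=Q[m]
    for z0,z1 in((30,50),(50,70),(70,85),(85,120)):
        s=q[(q[:,2]>=z0)&(q[:,2]<z1)]
        if len(s): print(n,b,z0,len(s),s.mean(0).round(1),s.min(0).round(),s.max(0).round())
    t=q[(q[:,2]>88)];
    if len(t)>20:
        A=np.c_[t[:,:2]-t[:,:2].mean(0),np.ones(len(t))];print(" slope",np.linalg.lstsq(A,t[:,2],rcond=None)[0].round(3))
a=p[195:245,205:300];b=ps[140:215,235:330]
im=np.hstack([cv2.resize(a,(400,300),interpolation=2),cv2.resize(b,(400,300),interpolation=2)])
cv2.imwrite("pics/c.png",im[:,:,::-1])
E
```

```text
top 244 30 16 [587.9 231.5  40.4] [562. 223.  31.] [606. 260.  50.]
top 244 50 19 [584.6 231.2  59.6] [563. 223.  52.] [598. 249.  68.]
top 244 70 15 [578.4 230.7  78.8] [556. 224.  72.] [593. 250.  84.]
top 244 85 181 [568.4 244.7  96.7] [546. 224.  86.] [591. 266. 108.]
 slope [1.1400e-01 2.9000e-02 9.6849e+01]
top 151 30 10 [558.  139.4  39.1] [542. 130.  30.] [596. 177.  50.]
top 151 50 10 [553.8 136.7  61. ] [542. 130.  50.] [573. 155.  67.]
top 151 70 8 [554.2 136.   77.6] [541. 130.  70.] [573. 151.  85.]
top 151 85 174 [563.  151.   93.9] [543. 131.  86.] [584. 173. 107.]
 slope [ 5.0000e-03 -7.0000e-03  9.3986e+01]
side 244 30 20 [581.2 231.4  41.1] [538. 220.  30.] [602. 244.  50.]
side 244 50 63 [576.1 227.4  60.2] [552. 220.  50.] [598. 244.  70.]
side 244 70 48 [571.  227.4  77.6] [550. 219.  71.] [593. 243.  84.]
side 244 85 132 [568.6 237.4  96.7] [547. 219.  85.] [589. 265. 110.]
 slope [1.0600e-01 9.6000e-02 9.7844e+01]
side 151 30 65 [559.8 133.4  39.6] [541. 125.  30.] [583. 147.  50.]
side 151 50 70 [561.5 133.   60. ] [542. 126.  50.] [583. 147.  70.]
side 151 70 50 [560.7 132.8  78. ] [542. 126.  70.] [583. 145.  85.]
side 151 85 135 [562.8 144.   94.8] [543. 125.  85.] [583. 171. 104.]
 slope [1.9000e-02 7.4000e-02 9.5441e+01]
```

View pics/c.png

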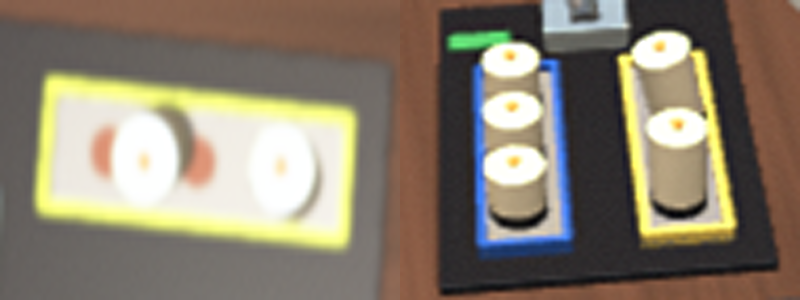

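The picture shows that candle, at (145,160) in the left crop, leaning towards the robot with its foot on the far yellow rim. The lean is along the jaws' closing line, so gripping it again will straighten it.

```bash
python3 - <<'E'
from h import *
R=rot(); x,y=572.5,243.5; h=18+45+6
ctrl.gripper_to(80); ctrl.move_ptp([x,y,UP],R); ctrl.move_l([x,y,h+3],vel=100)
ctrl.gripper_to(30,35); ctrl.move_l([x,y,UP],vel=120); print(sensors.read_state()["grip_width"])
x,y,_=YEL+66*ry
ctrl.move_ptp([x,y,UP],R); ctrl.move_l([x,y,h+14],vel=120)
print(ctrl.move_l([x,y,h-9],vel=25,threshold=4), sensors.read_state()["eef_pos"][2]-h)
ctrl.gripper_to(66); ctrl.move_l([x,y,UP],vel=150); ctrl.move_ptp([300,-330,UP],R)
p,d,W=look(); print(np.round(candles(p,W),1)); print(np.round(candles(p,W,(380,640,120,330)),1),sensors.read_state()["t"])
for a,b in((577,285),(563,151)):
    m=(np.hypot(W[...,0]-a,W[...,1]-b)<19)&(W[...,2]>85);t=W[m];A=np.c_[t[:,:2]-t[:,:2].mean(0),np.ones(len(t))];print(len(t),np.linalg.lstsq(A,t[:,2],rcond=None)[0].round(3))
ps,_=optics.grab_frame("side");a=p[195:285,180:300];b=ps[110:215,235:330]
im=np.hstack([cv2.resize(a,(400,300),interpolation=2),cv2.resize(b,(400,400),interpolation=2)[:300]])
cv2.imwrite("pics/d.png",im[:,:,::-1])
E
```

```text
43.67197987320247
True 3.625093913356352
[]
[[575.7 286.3  93.7   0.  219. ]
 [562.9 150.7  94.6   0.  191. ]
 [455.1 294.9  66.2   0.  189. ]
 [449.5 228.6  66.3   0.  187. ]
 [443.7 163.1  66.7   0.  182. ]] 80.225
133 [-4.5000e-02  1.9000e-02  9.4333e+01]
135 [ 2.0000e-03 -2.8000e-02  9.4689e+01]
```

View pics/d.png

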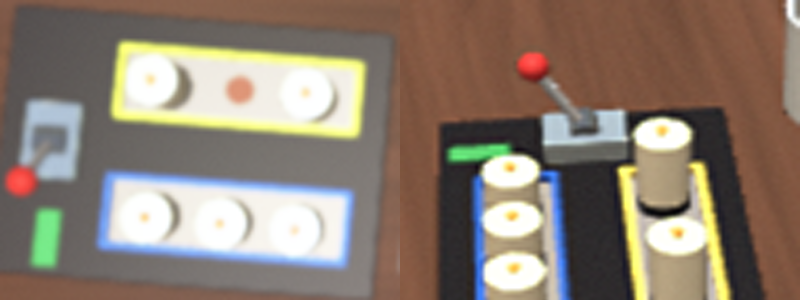

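```bash
python3 - <<'E'
from h import *
f=[optics.grab_frame("top") for _ in range(6)];W=world("top",np.median([x[1] for x in f],0))
g=[optics.grab_frame("side") for _ in range(6)];S=world("side",np.median([x[1] for x in g],0))
for n,Q in(("top",W),("side",S)):
  for a,b in((576,286),(563,151)):
    m=(np.hypot(Q[...,0]-a,Q[...,1]-b)<36)&(Q[...,2]>27);q=Q[m]
    for z0,z1 in((27,40),(40,55),(55,70),(70,85)):
        s=q[(q[:,2]>=z0)&(q[:,2]<z1)]
        if len(s): print(n,b,z0,len(s),s.mean(0).round(1),s.min(0).round(),s.max(0).round())
    m=(np.hypot(Q[...,0]-a,Q[...,1]-b)<17)&(np.hypot(Q[...,0]-a,Q[...,1]-b)>7)&(Q[...,2]>85);t=Q[m];A=np.c_[t[:,:2]-t[:,:2].mean(0),np.ones(len(t))];print(len(t),np.linalg.lstsq(A,t[:,2],rcond=None)[0].round(3))
b=g[0][0][110:190,270:330]; a=f[0][0][200:240,205:265]
cv2.imwrite("pics/e.png",np.hstack([cv2.resize(a,(450,300),interpolation=2),cv2.resize(b,(300,400),interpolation=2)[:300]])[:,:,::-1])
E
```

```text
top 286 27 13 [573.6 270.6  33.2] [556. 265.  27.] [593. 279.  39.]
top 286 40 10 [569.5 269.5  46.6] [555. 266.  42.] [586. 280.  52.]
top 286 55 19 [568.3 273.2  61.8] [554. 266.  55.] [594. 288.  70.]
top 286 70 13 [570.  269.6  77. ] [556. 266.  70.] [586. 279.  84.]
84 [ 1.7000e-02 -1.4000e-02  9.3875e+01]
top 151 27 8 [554.7 136.8  34.5] [543. 130.  28.] [568. 161.  40.]
top 151 40 4 [554.6 135.7  47. ] [543. 132.  44.] [573. 144.  51.]
top 151 55 9 [548.3 141.2  63.3] [541. 130.  55.] [568. 155.  67.]
top 151 70 7 [557.4 133.2  77.1] [544. 130.  71.] [573. 141.  83.]
85 [ 9.0000e-03 -5.1000e-02  9.3899e+01]
side 286 27 41 [572.  269.1  33.8] [544. 263.  27.] [595. 282.  40.]
side 286 40 43 [573.8 269.   47.7] [555. 263.  41.] [595. 281.  55.]
side 286 55 49 [573.7 269.   62.6] [555. 263.  55.] [596. 279.  70.]
side 286 70 47 [574.9 269.3  77.7] [554. 263.  70.] [596. 288.  85.]
36 [-5.0000e-03 -2.3000e-02  9.6055e+01]
side 151 27 47 [560.8 134.4  33. ] [532. 128.  27.] [596. 160.  40.]
side 151 40 49 [561.2 132.7  47.7] [542. 127.  40.] [583. 146.  55.]
side 151 55 48 [559.6 132.9  62.4] [542. 127.  55.] [583. 146.  69.]
side 151 70 53 [561.8 132.8  77.3] [543. 127.  70.] [583. 145.  85.]
50 [ 1.0000e-03 -2.1000e-02  9.6243e+01]
```

View pics/e.png

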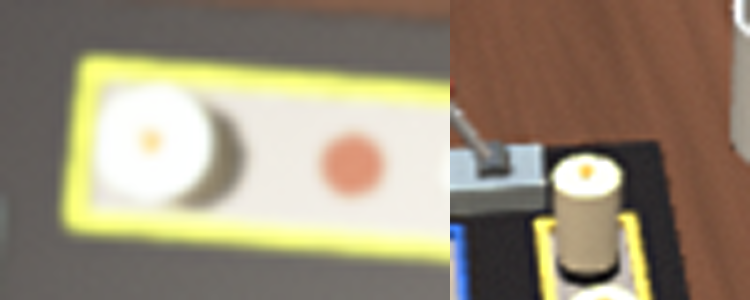

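The candle now stands upright in the yellow row with straight sides and its top level with its neighbour's. Everything is put away, so I'll push the lever.

```bash
python3 - <<'E'
from h import *
R=rot(); T=np.array([486.5,391,110.])
ctrl.gripper_to(0); a=T-60*rx
ctrl.move_ptp([a[0],a[1],UP],R); ctrl.move_l(a,vel=120)
hit=ctrl.move_l(T+80*rx,vel=35,threshold=12); s=sensors.read_state(); e=s["eef_pos"]
print(hit,((e-T)@rx).round(1),np.round(s["force"],1))
b=e-15*rx; ctrl.move_l(b,vel=80); ctrl.move_l([b[0],b[1],UP],vel=150); ctrl.move_ptp([300,-330,UP],R)
p,d,W=look(); print(np.round(candles(p,W),1)); print(np.round(candles(p,W,(380,640,120,330)),1),sensors.read_state()["t"])
hsv=cv2.cvtColor(p,cv2.COLOR_RGB2HSV)
for m,c,n in blobs(((hsv[...,0]<8)|(hsv[...,0]>172))&(hsv[...,1]>180)&(hsv[...,2]>90),15): print("red",n,c.round(1),np.median(W[m],0).round(1))
ps,_=optics.grab_frame("side");im=np.hstack([cv2.resize(p[190:290,170:490],(480,300)),cv2.resize(ps[100:220,230:350],(300,300),interpolation=2)])
cv2.imwrite("pics/f.png",im[:,:,::-1])
E
```

```text
True 53.1 [-0.3 -0.5  0.7]
[]
[[575.5 286.   93.8   0.  216. ]
 [562.9 151.   94.2   0.  191. ]
 [455.2 294.7  66.3   0.  189. ]
 [449.6 228.9  66.1   0.  186. ]
 [443.7 163.2  66.5   0.  180. ]] 92.0583
red 25 [189.  221.6] [566.1 384.7 112.8]
red 1030 [467.6 253.9] [ 471.4 -468.7   40.8]
red 49 [429.1 243.6] [ 496.5 -320.8   66.9]
red 42 [427.9 270.8] [ 416.3 -314.4   65.5]
```

View pics/f.png

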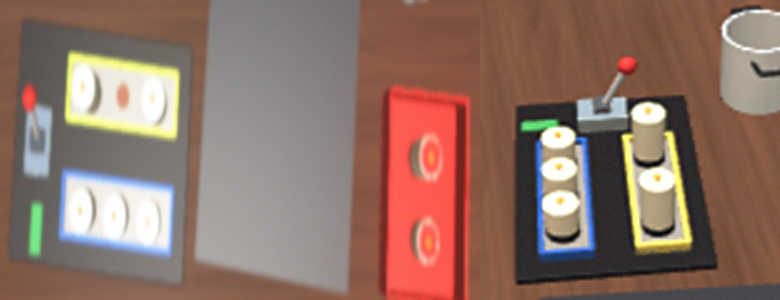

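The lever tip has swung about 79 mm to the far stop (red ball at (628,65) in the right crop). All the candles are in place and the mat is empty.

```bash
python3 -c "
from plant import ctrl
print(ctrl.finish_job())"
```

```text
the job is handed in; nothing more can be done
None
```

The job is handed in: three short candles stand in the blue row, two tall ones in the yellow row (one was knocked onto the rim mid-run, so I set it upright again), both rejects are in the red bin, and the charger lever was pushed to its far stop last.

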